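# Unlatch the ratchet clamp, locate the chip holder, latch it again

### The arm

A 6-joint arm with a two-finger parallel gripper is mounted at the origin on a cart in front of the work surface, level with it; the furniture and walls round the work are solid. World frame = base frame: x ahead of the robot, y to its left, z up, the work surface at z = 0. Lengths are in m, angles in rad, forces in N, time in s.
With the tool pointing down it reaches from about 0.25 to 0.775 m from the base axis. Payload 8.9 kg.
Tool frame: the origin (TCP) lies midway between the tips of the shut fingers; the grasp point (between the pads) lies 19 mm behind it; z points along the fingers, y is the direction in which the jaws open and shut (so a half turn about z gives the same grasp; the last joint's range is limited). The gripper opens to 85 mm and grips with 20 to 120 N. Pads are 22 mm wide; open, the fingers measure 114 mm over their backs; the gripper's body (76 mm by 85 mm) begins 54 mm behind the grasp point. The pads swing forward as they close: fully open they stand 13 mm farther back than shut.
Start: joints at [-1.469, 0.291, -0.153, 1.127, 0, 1.431], TCP at [0.125, -0.51, 0.231] pointing down, gripper open.
Joint ranges: [-2.52, 2.52], [-0.91, 1.74], [-1.3, 1.37], [-1.96, 2.02], [-1.52, 1.47], [-3.14, 3.14]. Speed limits (rad/s): [2.22, 2.22, 2.79, 3.14, 3.14, 3.14].

### API

Orientations are given as a unit quaternion [x, y, z, w].
In Python, from station import manip gives the robot as it stands. The module is installed in compiled form; this text tells all that it offers.
- The arm moves only by the tool carry_out, never from a script. Its argument "deltas" is a list of rows, each a list of 7 numbers: the turn, a rotation vector about the tool's x, y, z in rad, then the shift along the tool's x, y, z in mm, then the gripper's target within -1 to 1 (shut at 1, half-way at 0, fully open at -1). In form: [[rx, ry, rz, x, y, z, fingers], ...]. A call has exactly 8 rows; each row is the pose to reach, as a shift and turn from the pose commanded when the call began, along the tool's axes at that moment; what a row does not reach only later rows make up. A row lasts 1/12 s, in which the tool goes at most 41.7 mm and 7.16 degrees, less where a joint would pass 70% of its speed; a pose out of reach is approached as far as the arm can. A call with a gripper value outside its range is refused whole. The fingers move at their own pace and stop on an object; "force" is the grip in N (left out, the last holds). Time passes only in rows, so rows that repeat a pose let the fingers close, or fill a call up. It gives the time, the measured TCP pose, the force and the opening at its end, in the units of the state.
- manip.sense(): the state, without advancing time (a new reading comes with each control period).
- manip.read_camera(name): name is "scene" or "top" or "wrist"; returns the picture (400x640x3 uint8, red, green, blue); there is no depth.
- manip.camera_model(name): a dict with "camera_matrix" (3x3 intrinsics, pixels), "k1" (the pictures are not rectified: a ray, as slopes to the right and down, at radius r is drawn at 1 + k1 r^2 times it, then the intrinsics apply), "rvec" (rotation vector, rad) and "tvec" (3), from world to camera coordinates, as OpenCV has them; the wrist camera has in their place "hand_eye" (4x4, takes a point from camera to tool coordinates, whose origin is the TCP and whose axes are the flange's). Camera axes: x right, y down, z forward; pixel columns grow to the right and rows downward; lengths in m; the calibration is good to about 2 mm. A picture is of the moment at which its call begins: read the wrist's pose just before it. camera_model takes no time and is no camera call.
- manip.sign_off(): hands the job in, once; it reports no verdict.
Trained networks look in the newest picture that a camera, given by its name, has taken for a name from the list of things; names that differ only in an ending like _2 or _b are one class to them, and where a whole thing is asked for, a point or a joint stands for the part that bears it (a point fixed in the world has none). Each returns a list of dicts, best first, with "confidence" (0 to 1); they miss things now and then, are a little off and sometimes report something else, mostly with a low value. They report only what shows in the picture. A call takes as long as a camera call. They do not tell look-alikes from the thing itself.
- manip.search_frame(query, camera): "point" ([column, row] in pixels, amid what is visible of it).
The state is a dict: "time": time; "qpos": joint angles; "dq": joint speeds; "tau": joint torques, N m; "ee_pos": TCP position; "eef_rot": TCP orientation; "force": force on the tool from outside, world axes, zero at the start; "ft_torque": the same for the moment, N m; "finger_gap": opening from 0.0 (shut) to 1.0 (fully open).
Only numpy, scipy, OpenCV 4.12 (cv2) and the standard library are available. Lean on these libraries where they do the work, as an engineer would, in place of code of your own. Each camera call takes 0.05 s, during which the arm holds its last target. There are 200 camera calls.

### The job

Clamp the chip holder in the bench clamp. The clamp is latched shut and empty: first press its thumb paddle down to let the ratchet go, so that the clamp springs fully open. Then put the chip holder flat on the worktop, slide it snugly into the corner formed by the two stops, and squeeze the clamp's handles together until the ratchet catches and the jaw holds the holder there; let go of everything and leave the other things alone.

Things in the scene. Friction and masses are not known exactly. Their poses are not given: they have to be found in the camera images.
- chip_holder: The flat part to clamp: a light metal frame with a glass chip, 50 mm (its x) by 85 mm (its y), solid edge 9 mm high (small screws and fittings on top reach 15 mm), 0.11 kg, loose on the worktop. Origin at the centre of its underside. Either way round (half turn) is the same.
- nest (a point): Where the centre of the holder's underside must be when seated, on the worktop; axes are the fixed clamp station's, z up, used below as 'nest frame' (mm). Seated, the holder's long side lies along this y. The corner opens towards -x; with the clamp open about 12 mm is free between the seated holder's -y end and the jaw; shut and empty, the jaw stands in the holder's place.
- back_stop (a point): Top front edge of the back stop, an aluminium block 12 mm high, front face at nest-frame x = 25: the holder's long side goes against it. A finger relief is cut into it from y = -30 to 30, 35 mm deep (to x = 60), so that a finger behind the middle of the holder fits in.
- side_stop (a point): Top inner edge of the side stop, an aluminium lip 12 mm high, inner face at nest-frame y = 42.5, from x = -25 to 25, 17.5 mm thick (to y = 60): the holder's +y short end goes against it.
- guard_edge (a point): Middle of the lower front edge of the fixed clear splash guard over the handles, nest-frame x = 130, y = -65, z = 200. The guard runs back to x = 245, y = -200 to 70, side rails down to z = 193, posts at x = 240. A vertical gripper cannot get at the handles; a tool leaning back 30 to 45 degrees (fingers pointing to +x and down) goes in under this edge.
- thumb_paddle (a point): Centre of the top of the thumb paddle, the solid flat end of the right (-y) handle: 36 mm along x, 18 across, 7 thick, top at z = 28.5, nest-frame x 175, y -78. Stiff sideways but springy downwards: pushed straight down about 4 mm (4 N; it stops at 8 mm, 8 N) the teeth part and the other handle springs open at once. Let go, it comes back up.
- finger_loop (a point): Centre, on top, of the oval open loop at the end of the left (+y) handle, the one that swings: 42 mm long, 17 across, z = 21 to 29, 100 mm from the pivot, which is at nest-frame x 75, y -65 (screw top z = 36). Loop and paddle stand about 24 mm apart, centre to centre, at the second tooth, 47 when open (65 over the outsides). Under both handles the worktop is free.
- clamp_arm (a joint): Swing of the loop handle about its vertical pivot, rad: 0 = fully open, grows as the handles are squeezed (loop moves to -y), end stop 0.27. A spring opens it. The ratchet catches at about 0.18 (first tooth) and 0.235 (second); squeeze 0.015 past, then let go. The jaw meets the seated holder at about 0.16; the second tooth takes 10 to 15 N at the loop. At the start it is latched at the second tooth.
- release_arm (a joint): Downward give of the paddle handle, rad: 0 = up (teeth in engagement), the teeth are free above about 0.045, stop at 0.09.
- jaw_pad: The clamp's jaw: a black sprung nose, 10 mm across, z = 1.5 to 12, on the front end of the swinging arm; it presses the holder's -y end towards the side stop. Gives up to 11 mm.
- near_vial: Bystander: small white-capped vial, 22 mm across, 46 mm high, standing right of the clamp. Origin at the centre of its underside.
- spool: Bystander: spool of tubing lying flat, 62 mm across, 31 mm high, at the left rear. Origin at the centre of its underside.
- bench_tweezers: Bystander: steel tweezers, 124 mm long, lying at the right front. Origin at the centre of the underside.
Mind the look-alikes: they are no part of the job. There is more than one size of the chip_holder; the job needs the largest.

How it is judged:
By the outcome, as a careful person would: the job done as asked, in the order asked, and still so for the second after the job is handed in, with the robot touching nothing.
It also fails if it takes over 72 s, if anything falls off the work surface, if the arm or the gripper's body presses on something with over 40 N, if the wrist force passes 120 N, or if a joint passes its speed limit or range.

## Working session

There is one attempt and no reset: what is moved stays moved. The work goes in short steps, Python scripts to look and compute and a tool call to move; the robot and the scene stay as the last step left them, time stands still between calls to the robot, and variables do not carry over. Pictures are saved under pics/ and viewed, on a budget of 10 in all, crops included, one or two more only if the job needs it, and the job is handed in when it is done.

Besides the shell and the picture viewer there is one more tool, called after "Emit:" by a JSON object that holds its "api" and its "payload". carry_out: Moves the arm, as the interface text tells. Its arguments: {"type":"object","properties":{"deltas":{"type":"array"},"force":{"type":"number"}},"required":["deltas"]}

```bash
mkdir -p pics
cat > h.py <<'E'
import numpy as np, cv2
from scipy.spatial.transform import Rotation as R
from station import manip
def save(n,img,crop=None,s=1):
    if crop: a,b,c,d=crop; img=img[b:d,a:c]
    cv2.imwrite('pics/'+n,cv2.resize(img[:,:,::-1],None,fx=s,fy=s,interpolation=cv2.INTER_CUBIC))
def cam(name,st=None):
    m=manip.camera_model(name); K=np.array(m['camera_matrix'])
    if 'hand_eye' in m:
        st=st or manip.sense(); H=np.array(m['hand_eye']); T=np.eye(4); T[:3,:3]=R.from_quat(st['eef_rot']).as_matrix(); T[:3,3]=st['ee_pos']
        W=T@H; Rc=W[:3,:3]; c=W[:3,3]
    else:
        Rc=R.from_rotvec(np.ravel(m['rvec'])).as_matrix().T; c=-Rc@np.ravel(m['tvec'])
    return K,m['k1'],Rc,c
def px2w(C,p,z):
    K,k1,Rc,c=C; d=np.array([(p[0]-K[0,2])/K[0,0],(p[1]-K[1,2])/K[1,1]]); u=d.copy()
    for _ in range(30): u=d/(1+k1*(u@u))
    r=Rc@np.array([u[0],u[1],1]); return c+r*(z-c[2])/r[2]
def w2px(C,P):
    K,k1,Rc,c=C; q=Rc.T@(np.array(P)-c); u=q[:2]/q[2]; u=u*(1+k1*(u@u)); return np.array([K[0,0]*u[0]+K[0,2],K[1,1]*u[1]+K[1,2]])
E
python3 - <<'E'
from h import *
for n in('top','scene'):
    im=manip.read_camera(n); save(n+'0.png',im,s=1.25); C=cam(n); print(n,C[3],C[0][0,0],C[1])
    for q,z in(('chip_holder',.009),('thumb_paddle',.0285),('finger_loop',.029),('back_stop',.012),('side_stop',.012),('jaw_pad',.012),('guard_edge',.2),('near_vial',.046),('spool',.031),('bench_tweezers',0)):
        for r in manip.search_frame(q,n)[:4]: print(q,np.round(r['point']),round(r['confidence'],2),np.round(px2w(C,r['point'],z)[:2],4))
print(manip.sense())
print(manip.camera_model('wrist'))
E
```

```text
top [ 0.33834964 -0.02897986  1.07857024] 367.3549504582754 -0.07941376642404266
chip_holder [242. 212.] 0.77 [0.4834 0.203 ]
chip_holder [198. 238.] 0.65 [0.4053 0.3293]
chip_holder [239. 249.] 0.55 [0.3765 0.2047]
thumb_paddle [313. 150.] 0.69 [ 0.6718 -0.0068]
finger_loop [311. 172.] 0.72 [6.038e-01 3.000e-04]
back_stop [308. 130.] 0.73 [0.7409 0.0109]
side_stop [308. 128.] 0.72 [0.7468 0.0101]
side_stop [240. 212.] 0.66 [0.4844 0.2057]
guard_edge [304. 127.] 0.78 [0.6774 0.0151]
near_vial [347. 206.] 0.42 [ 0.4989 -0.1043]
spool [346. 208.] 0.25 [ 0.4959 -0.1033]
bench_tweezers [244. 152.] 0.16 [0.6722 0.2078]
scene [-0.47987836 -0.68785688  0.68321964] 486.57641120933783 -0.05882673555016973
chip_holder [248. 234.] 0.58 [0.4654 0.1845]
chip_holder [222. 249.] 0.55 [0.3578 0.1848]
chip_holder [201. 233.] 0.48 [0.395  0.3064]
thumb_paddle [337. 221.] 0.63 [ 0.6469 -0.014 ]
finger_loop [320. 234.] 0.53 [ 0.5469 -0.0168]
back_stop [329. 164.] 0.65 [1.0949 0.2948]
side_stop [334. 166.] 0.8 [1.089  0.2688]
guard_edge [332. 167.] 0.75 [6.399e-01 6.000e-04]
near_vial [341. 250.] 0.59 [ 
[... 622 characters left out ...]
': array([ 0.56576434, -0.07047936, -0.19508196]), 'ft_torque': array([ 0.04174307, -0.00365026,  0.01961522]), 'finger_gap': 1.0037518503854346}
{'camera_matrix': array([[314.12898298,   0.        , 325.7655639 ],
       [  0.        , 314.12898298, 197.08657752],
       [  0.        ,   0.        ,   1.        ]]), 'k1': -0.02707997605972227, 'hand_eye': array([[-4.24038660e-04, -9.46565525e-01, -3.22511283e-01,
         8.27055941e-02],
       [ 9.99999403e-01, -7.26044363e-04,  8.16126971e-04,
         6.90545415e-04],
       [-1.00667515e-03, -3.22510745e-01,  9.46565268e-01,
        -1.42502582e-01],
       [ 0.00000000e+00,  0.00000000e+00,  0.00000000e+00,
         1.00000000e+00]])}
```

```bash
python3 - <<'E'
from h import *
im=cv2.imread('pics/top0.png')
im=cv2.resize(im,(640,400),interpolation=cv2.INTER_AREA)
a=manip.read_camera('top'); save('top1.png',a,(180,90,380,290),4*.98) 
s=manip.read_camera('scene'); save('scene1.png',s,(180,130,450,310),2.9)
E
python3 -c "
import cv2;a=cv2.imread('pics/top1.png');cv2.imwrite('pics/top1.png',cv2.resize(a,(600,600)))"
```

```text
(no output)
```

View pics/top1.png

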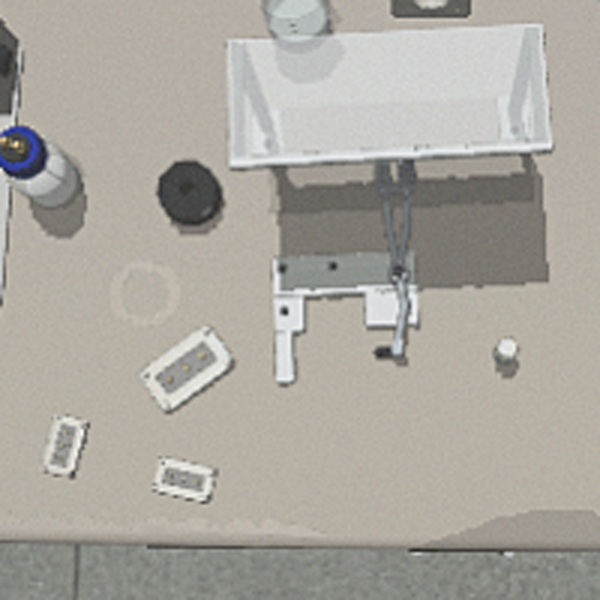

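View pics/scene1.png

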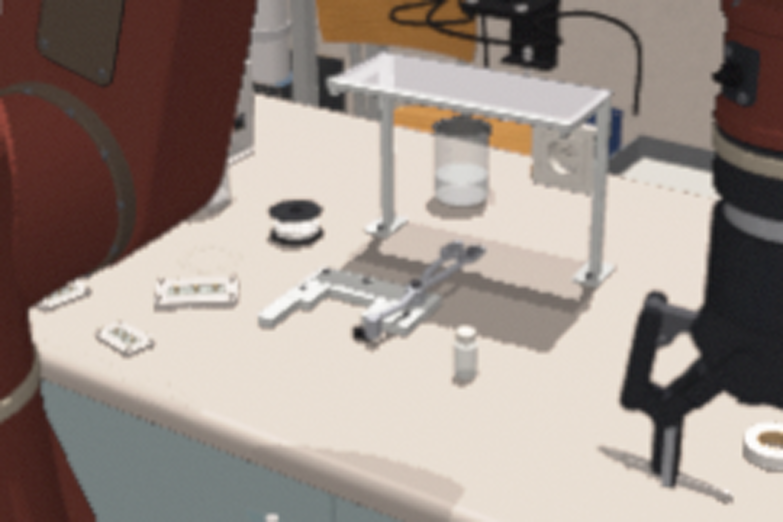

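Look-alikes seen in the top image: holders at (242,212), (198,238) and (239,249). The one at (242,212) is clearly the largest. In the top picture the back stop is at about (290,195), the side stop at (276,208) and the jaw at (308,207). I'll confirm with the wrist camera on the way.

Emit:
{"api": "carry_out", "payload": {"deltas": [[0, 0, -0.12, 20, -24, -3, 1], [0, 0, -0.24, 40, -48, -6, 1], [0, 0, -0.36, 60, -72, -9, 1], [0, 0, -0.48, 80, -96, -12, 1], [0, 0, -0.6, 100, -120, -15, 1], [0, 0, -0.72, 120, -144, -18, 1], [0, 0, -0.84, 140, -168, -21, 1], [0, 0, -0.96, 158, -191, -23, 1]]}}

```text
time: 1.87
ee_pos: [0.2336, -0.2853, 0.2546]
eef_rot: [0.823, 0.567, 0.0, 0.0]
force: [1.2, 0.0, 0.1]
finger_gap: -0.007
```

```bash
cat >> h.py <<'E'
def down(yaw,lean=0):  # tool z down, tool x at yaw (world); lean: fingers tip toward -tool x
    return R.from_euler('z',yaw)*R.from_euler('x',np.pi)*R.from_euler('y',-lean)
def to(pos,rot,cmd=None):
    s=manip.sense(); p0,r0=(s['ee_pos'],R.from_quat(s['eef_rot'])) if cmd is None else cmd
    d=r0.inv().apply(np.array(pos)-p0)*1000; w=(r0.inv()*rot).as_rotvec()
    print('t',round(s['time'],2),'ee',np.round(s['ee_pos'],4),'q',np.round(s['qpos'],2),'F',np.round(s['force'],1),'gap',round(s['finger_gap'],2),'\n rot',np.round(w,3),'mm',np.round(d,1)); return w,d
E
python3 - <<'E'
from h import *
print(down(np.pi,.6).apply([0,0,1]),down(np.pi,.6).apply([1,0,0]))
to([.45,.16,.30],down(np.pi))
E
```

```text
[ 5.64642473e-01  3.19257021e-17 -8.25335615e-01] [-8.25335615e-01  1.70223222e-16 -5.64642473e-01]
t 1.87 ee [ 0.2336 -0.2853  0.2546] q [-1.08 -0.03 -0.46  1.13  0.    0.85] F [1.2 0.  0.1] gap -0.01 
 rot [ 0.000e+00  1.000e-03 -1.935e+00] mm [493.1  43.6 -45.5]
```

Emit:
{"api": "carry_out", "payload": {"deltas": [[0, 0, -0.12, 31, 3, -3, 1], [0, 0, -0.24, 62, 6, -6, 1], [0, 0, -0.36, 93, 8, -9, 1], [0, 0, -0.48, 124, 11, -12, 1], [0, 0, -0.6, 155, 14, -15, 1], [0, 0, -0.72, 186, 16, -18, 1], [0, 0, -0.84, 217, 19, -21, 1], [0, 0, -0.96, 247, 22, -23, 1]]}}

```text
time: 2.53
ee_pos: [0.3434, -0.0628, 0.2778]
eef_rot: [0.468, 0.884, 0.0, 0.001]
force: [0.3, -0.6, -0.3]
finger_gap: 0.002
```

Run:
```python
from h import *
to([.45,.16,.30],down(np.pi))
```

```text
t 2.53 ee [ 0.3434 -0.0628  0.2778] q [-0.39 -0.08 -0.45  1.2   0.    0.58] F [ 0.3 -0.6 -0.3] gap 0.0 
 rot [ 0.     0.001 -0.975] mm [124.6 213.3 -22.1]
```

Emit:
{"api": "carry_out", "payload": {"deltas": [[0, 0, -0.12, 16, 27, -3, 1], [0, 0, -0.24, 32, 54, -6, 1], [0, 0, -0.36, 48, 81, -9, 1], [0, 0, -0.48, 64, 108, -12, 1], [0, 0, -0.6, 80, 135, -15, 1], [0, 0, -0.72, 96, 162, -18, 1], [0, 0, -0.86, 112, 189, -21, 1], [0, 0, -0.975, 125, 213, -22, 1]]}}

```text
time: 3.2
ee_pos: [0.4509, 0.1601, 0.2997]
eef_rot: [0.002, 1.0, 0.0, 0.0]
force: [0.1, 0.3, -0.6]
finger_gap: 0.004
```

Run:
```python
from h import *
st=manip.sense(); im=manip.read_camera('wrist'); np.save('w1.npy',im); C=cam('wrist',st)
save('w1.png',im[::-1,::-1],s=1.25); print(st['ee_pos'],st['eef_rot'])
for q,z in(('chip_holder',.009),('thumb_paddle',.0285),('finger_loop',.029),('back_stop',.012),('side_stop',.012),('jaw_pad',.012),('guard_edge',.2)):
    for r in manip.search_frame(q,'wrist')[:3]: print(q,np.round(r['point']),round(r['confidence'],2),np.round(px2w(C,r['point'],z)[:2],4))
```

```text
[0.45093779 0.16011502 0.29971306] [1.92571312e-03 9.99998053e-01 1.72495713e-04 3.93962653e-04]
chip_holder [445. 118.] 0.83 [0.404 0.32 ]
chip_holder [358.  96.] 0.64 [0.3751 0.2021]
chip_holder [352. 176.] 0.59 [0.4846 0.1958]
thumb_paddle [222. 241.] 0.74 [0.5776 0.006 ]
thumb_paddle [216. 286.] 0.66 [ 0.6555 -0.012 ]
finger_loop [219. 240.] 0.61 [0.5752 0.0024]
back_stop [221. 242.] 0.92 [ 0.5874 -0.0014]
side_stop [220. 244.] 0.64 [ 0.5899 -0.0041]
guard_edge [223. 240.] 0.84 [0.4886 0.0704]
```

View pics/w1.png

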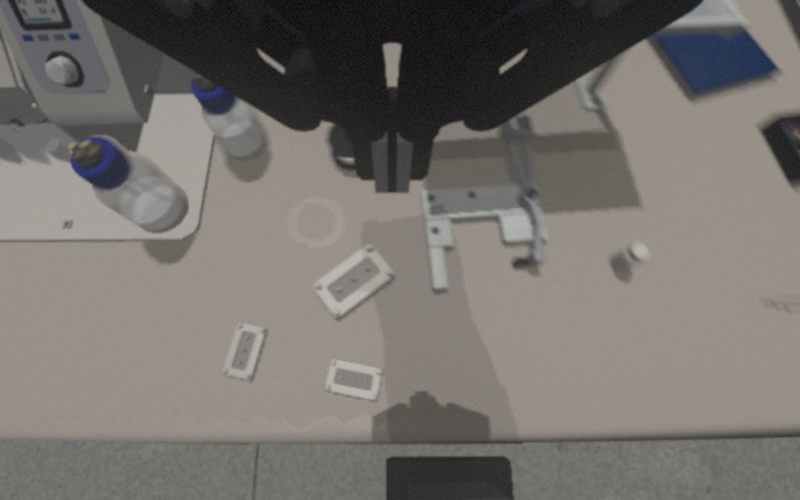

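Run:
```python
from h import *
im=np.load('w1.npy')[::-1,::-1]
# flipped coords: crop x 240..450, y 70..250
save('w1c.png',im,(245,85,445,235),4)
```

```text
(no output)
```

View pics/w1c.png

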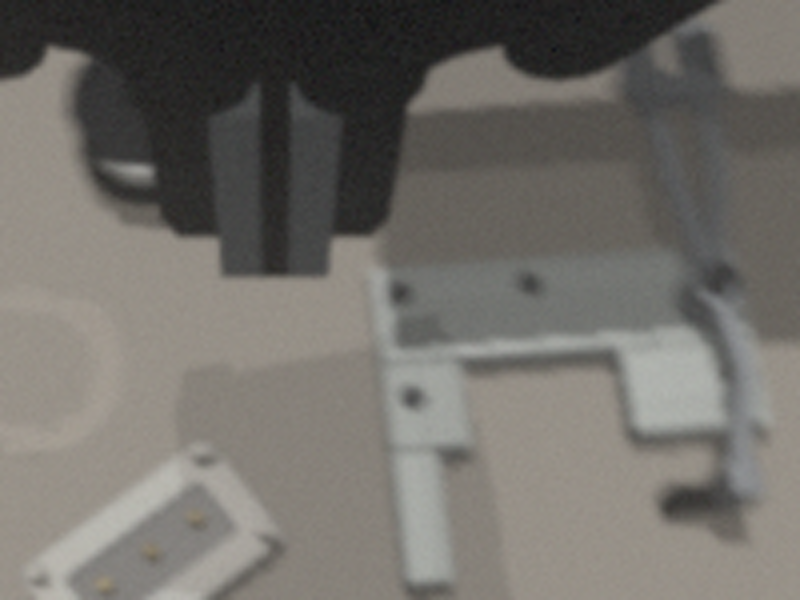

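Run:
```python
from h import *
from scipy.optimize import least_squares
st=manip.sense(); C=cam('wrist',st)
pts=[((25,30,12),(463,442)),((25,-30,12),(632,432)),((-25,42.5,12),(450,583)),((-25,60,12),(408,583)),((25,42.5,12),(441,450)),((60,30,12),(460,360)),((60,-30,12),(615,345)),((75,-65,36),(720,278))]
N=np.array([p[0] for p in pts])/1000; U=np.array([[639-(245+c/4),399-(85+r/4)] for _,(c,r) in pts])
def pos(v,n): c,s=np.cos(v[2]),np.sin(v[2]); return np.array([v[0]+c*n[0]-s*n[1],v[1]+s*n[0]+c*n[1],n[2]])
f=lambda v:np.concatenate([w2px(C,pos(v,n))-u for n,u in zip(N,U)])
r=least_squares(f,[.5,.06,0],loss='soft_l1'); print(r.x); print(np.round(f(r.x).reshape(-1,2),1))
for n in((175,-78,28.5),(75,-65,36),(130,-65,200)): print(pos(r.x,np.array(n)/1e3))
# holder corners (flipped view full image 1.25): 
for p in ((372,246),(394,274),(338,317),(315,289)): print(px2w(C,(639-p[0]/1.25,399-p[1]/1.25),.009)[:2])
```

```text
[0.49858368 0.05169668 0.06605723]
[[-1.7 -0.9]
 [-0.  -0.4]
 [-0.8  0.4]
 [ 1.1 -0.6]
 [ 1.3  0.5]
 [ 0.6  0.6]
 [-0.3 -0.3]
 [-0.3  0.9]]
[ 0.67835073 -0.01458159  0.0285    ]
[ 0.57771071 -0.00821087  0.036     ]
[ 0.63259075 -0.00458036  0.2       ]
[0.52321931 0.177931  ]
[0.48880259 0.15265296]
[0.44027556 0.21526558]
[0.47232768 0.24226676]
```

```bash
cat >> h.py <<'E'
V=[.4986,.0517,.066]
def n2w(n): c,s=np.cos(V[2]),np.sin(V[2]); n=np.array(n)/1e3; return np.array([V[0]+c*n[0]-s*n[1],V[1]+s*n[0]+c*n[1],n[2]])
def w2n(p): c,s=np.cos(V[2]),np.sin(V[2]); d=np.array(p)-[V[0],V[1],0]; return 1e3*np.array([c*d[0]+s*d[1],-s*d[0]+c*d[1],d[2]])
E
python3 - <<'E'
from h import *
r=down(np.pi+V[2],.73)
to(n2w((60,-81,90)),r)
E
```

```text
t 3.6 ee [0.45   0.1572 0.2994] q [ 0.18  0.17 -0.13  1.27 -0.    0.2 ] F [-0.7 -0.6 -0.2] gap -0.0 
 rot [-0.029 -0.73  -0.075] mm [-116.1 -180.8  209.5]
```

Run:
```python
from h import *
from scipy.optimize import least_squares
print(manip.sense()['eef_rot'])
C=cam('wrist',dict(ee_pos=[0.45093779,0.16011502,0.29971306],eef_rot=[1.92571312e-03,9.99998053e-01,1.72495713e-04,3.93962653e-04]))
pts=[((25,30,12),(463,442)),((25,-30,12),(632,432)),((-25,42.5,12),(450,583)),((-25,60,12),(408,583)),((25,42.5,12),(441,450)),((60,30,12),(460,360)),((60,-30,12),(615,345)),((75,-65,36),(720,278))]
N=np.array([p[0] for p in pts])/1000; U=np.array([[639-(245+c/4),399-(85+r/4)] for _,(c,r) in pts])
import h
def pos(v,n): c,s=np.cos(v[2]),np.sin(v[2]); return np.array([v[0]+c*n[0]-s*n[1],v[1]+s*n[0]+c*n[1],n[2]])
f=lambda v:np.concatenate([w2px(C,pos(v,n))-u for n,u in zip(N,U)])
r=least_squares(f,[.5,.06,0],loss='soft_l1'); print(r.x)
hc=[px2w(C,(639-p[0]/1.25,399-p[1]/1.25),.009)[:2] for p in ((372,246),(394,274),(338,317),(315,289))]
print(np.mean(hc,0))
s=open('h.py').read().replace('V=[.4986,.0517,.066]','V=[%.4f,%.4f,%.4f]'%tuple(r.x)); open('h.py','w').write(s)
h.V[:]=r.x
to(n2w((60,-81,90)),down(np.pi+V[2],.73))
```

```text
[ 6.40437310e-03  9.99979489e-01 -7.81526561e-05 -6.03404697e-06]
[0.50075436 0.0551354  0.07489057]
[0.48201266 0.20041229]
t 3.6 ee [0.45   0.1572 0.2994] q [ 0.18  0.17 -0.13  1.27 -0.    0.2 ] F [-0.7 -0.6 -0.2] gap -0.0 
 rot [-0.032 -0.73  -0.084] mm [-118.9 -176.8  209.5]
```

Emit:
{"api": "carry_out", "payload": {"deltas": [[-0.004, -0.1, -0.01, -17, -25, 30, 1], [-0.008, -0.2, -0.02, -34, -50, 60, 1], [-0.012, -0.3, -0.034, -50, -75, 90, 1], [-0.018, -0.42, -0.05, -68, -101, 120, 1], [-0.025, -0.54, -0.065, -86, -130, 150, 1], [-0.03, -0.64, -0.075, -103, -153, 180, 1], [-0.032, -0.73, -0.084, -119, -177, 209, 1], [-0.032, -0.73, -0.084, -119, -177, 209, 1]]}}

```text
time: 4.27
ee_pos: [0.5496, 0.0132, 0.1264]
eef_rot: [-0.03, 0.946, 0.015, 0.322]
force: [1.4, 0.4, -1.6]
finger_gap: 0.002
```

Run:
```python
from h import *
import time
for i in range(3): manip.camera_model('top')
manip.read_camera('top');manip.read_camera('top')
st=manip.sense(); im=manip.read_camera('wrist'); np.save('w2.npy',im); np.save('w2p.npy',np.r_[st['ee_pos'],st['eef_rot']])
print(st['dq'].round(3))
C=cam('wrist',st)
for r in [(175,-78,28.5),(75,-65,36),(130,-65,200)]: print(r,w2px(C,n2w(r)))
save('w2.png',im[::-1,::-1],s=1.25)
to(n2w((130,-81,54)),down(np.pi+V[2],.73))
```

```text
[ 0.052 -0.049  0.118  0.296 -0.036  0.049]
(175, -78, 28.5) [296.00663081 224.24630033]
(75, -65, 36) [300.86562629 168.70163238]
(130, -65, 200) [298.95731645 431.71780575]
t 4.42 ee [0.5476 0.0136 0.1236] q [-0.21  0.12 -1.02 -0.2   0.17 -0.22] F [-0.2  0.2 -0. ] gap 0.0 
 rot [ 0.002 -0.083 -0.015] mm [-27.5 -36.  107.5]
```

View pics/w2.png

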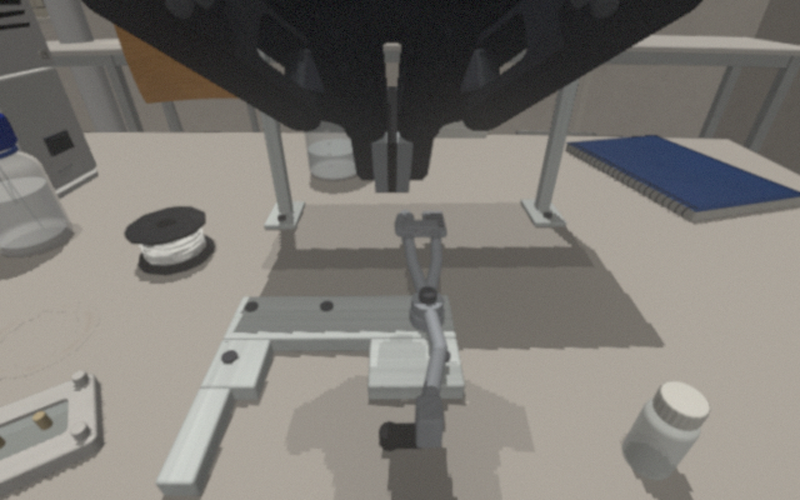

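Run:
```python
from h import *
from scipy.optimize import least_squares
import h
a=np.load('w2p.npy'); C=cam('wrist',dict(ee_pos=a[:3],eef_rot=a[3:]))
pts=[((25,30,12),(259,389)),((25,-30,12),(370,387)),((-25,42.5,12),(198,484)),((-25,60,12),(163,483)),((60,-30,12),(371,343)),((75,-65,36),(428,294)),((60,30,12),(272,341)),((175,-78,28.5),(434,223))]
N=np.array([p[0] for p in pts])/1000; U=np.array([[639-c/1.25,399-r/1.25] for _,(c,r) in pts])
def pos(v,n): c,s=np.cos(v[2]),np.sin(v[2]); return np.array([v[0]+c*n[0]-s*n[1],v[1]+s*n[0]+c*n[1],n[2]])
f=lambda v:np.concatenate([w2px(C,pos(v,n))-u for n,u in zip(N,U)])
r=least_squares(f,[.5,.06,0],loss='soft_l1'); print(r.x,np.round(f(r.x).reshape(-1,2),1).tolist())
s=open('h.py').read(); i=s.index('V=['); j=s.index(']',i); s=s[:i]+'V=[%.4f,%.4f,%.4f'%tuple(r.x)+s[j:]; open('h.py','w').write(s)
h.V[:]=r.x
print(manip.sense()['dq'].round(3))
to(n2w((130,-81,54)),down(np.pi+V[2],.73))
```

```text
[0.49893923 0.05067692 0.07410488] [[1.3, 1.1], [-0.4, 0.5], [0.6, -1.1], [4.8, -1.8], [-1.2, 4.2], [-1.7, 3.1], [-0.8, 1.6], [-0.3, 2.6]]
[ 0.04  -0.036  0.077  0.119 -0.011  0.014]
t 4.42 ee [0.5476 0.0136 0.1236] q [-0.21  0.12 -1.02 -0.2   0.17 -0.22] F [-0.2  0.2 -0. ] gap 0.0 
 rot [ 0.002 -0.083 -0.014] mm [-25.8 -40.4 106.2]
```

Emit:
{"api": "carry_out", "payload": {"deltas": [[0, 0, 0, 0, 0, 0, 1], [0, 0, 0, 0, 0, 0, 1], [0, 0, 0, 0, 0, 0, 1], [0, 0, 0, 0, 0, 0, 1], [0, 0, 0, 0, 0, 0, 1], [0, 0, 0, 0, 0, 0, 1], [0, 0, 0, 0, 0, 0, 1], [0, 0, 0, 0, 0, 0, 1]]}}

```text
time: 5.08
ee_pos: [0.5501, 0.0149, 0.1259]
eef_rot: [-0.031, 0.947, 0.015, 0.32]
force: [0.2, 0.4, -1.3]
finger_gap: -0.004
```

Run:
```python
from h import *
from scipy.optimize import least_squares
st=manip.sense(); print(st['dq'].round(3),w2n(st['ee_pos']),R.from_quat(st['eef_rot']).apply([0,0,1]))
im=manip.read_camera('wrist'); np.save('w3.npy',im);np.save('w3p.npy',np.r_[st['ee_pos'],st['eef_rot']])
# shift between w2 and w3: template match static features to refine V
a=np.load('w2.npy'); g=lambda x:cv2.cvtColor(x[::-1,::-1],cv2.COLOR_RGB2GRAY)
A,B=g(a),g(im)
pts=[((25,30,12),(259,389)),((25,-30,12),(370,387)),((-25,42.5,12),(198,484)),((-25,60,12),(163,483)),((60,-30,12),(371,343)),((75,-65,36),(428,294)),((60,30,12),(272,341)),((175,-78,28.5),(434,223))]
p0=np.float32([[c/1.25,r/1.25] for _,(c,r) in pts]).reshape(-1,1,2)
p1,ok,e=cv2.calcOpticalFlowPyrLK(A,B,p0,None,winSize=(25,25),maxLevel=3); p1=p1.reshape(-1,2)
print(ok.ravel(),(p1-p0.reshape(-1,2)).round(1).tolist())
C=cam('wrist',st); N=np.array([p[0] for p in pts])/1000; U=np.array([639,399])-p1
def pos(v,n): c,s=np.cos(v[2]),np.sin(v[2]); return np.array([v[0]+c*n[0]-s*n[1],v[1]+s*n[0]+c*n[1],n[2]])
f=lambda v:np.concatenate([(w2px(C,pos(v,n))-u)*o for n,u,o in zip(N,U,ok.ravel())])
r=least_squares(f,[.5,.06,0],loss='soft_l1'); print(r.x,np.round(f(r.x).reshape(-1,2),1).tolist())
to(n2w((130,-81,54)),down(np.pi+V[2],.73))
```

```text
[-0.003  0.001 -0.003  0.     0.001 -0.   ] [ 48.40254283 -39.44515209 125.85709787] [ 0.60500075  0.04913941 -0.79470712]
[1 1 1 1 1 1 1 1] [[2.799999952316284, 5.800000190734863], [3.0, 6.199999809265137], [3.200000047683716, 7.199999809265137], [2.799999952316284, 7.099999904632568], [2.700000047683716, 5.400000095367432], [3.0, 5.5], [2.9000000953674316, 5.099999904632568], [2.700000047683716, 4.099999904632568]]
[0.49911488 0.05051557 0.0744471 ] [[1.2, 1.0], [-0.5, 0.5], [0.7, -1.0], [4.5, -1.7], [-1.4, 4.1], [-1.9, 3.1], [-0.7, 1.5], [-0.3, 2.6]]
t 5.13 ee [0.55   0.0149 0.1258] q [-0.21  0.12 -1.02 -0.2   0.18 -0.22] F [ 0.  -0.2 -0.5] gap 0.0 
 rot [ 0.004 -0.078 -0.01 ] mm [-21.7 -41.7 106.5]
```

Emit:
{"api": "carry_out", "payload": {"deltas": [[0, -0.01, 0, -3, -6, 15, 1], [0, -0.02, 0, -6, -12, 30, 1], [0, -0.035, 0, -9, -18, 45, 1], [0, -0.05, 0, -12, -24, 60, 1], [0, -0.065, 0, -15, -30, 75, 1], [0.004, -0.078, -0.01, -18, -36, 91, 1], [0.004, -0.078, -0.01, -22, -42, 106, 1], [0.004, -0.078, -0.01, -22, -42, 106, 1]]}}

```text
time: 5.8
ee_pos: [0.6357, -0.0217, 0.053]
eef_rot: [-0.034, 0.934, 0.013, 0.356]
force: [0.4, -0.4, 0.1]
finger_gap: -0.004
```

Run:
```python
from h import *
st=manip.sense(); print(w2n(st['ee_pos']),st['dq'].round(2))
to(n2w((181,-81,46)),down(np.pi+V[2],.73))
```

```text
[131.09147015 -82.35887386  52.96157004] [ 0.01 -0.06 -0.04  0.04  0.    0.01]
t 5.8 ee [ 0.6357 -0.0217  0.053 ] q [-0.26  0.45 -0.97 -0.55  0.22 -0.25] F [ 0.4 -0.4  0.1] gap -0.0 
 rot [-0.001 -0.001 -0.001] mm [-32.6   1.4  38.5]
```

Emit:
{"api": "carry_out", "payload": {"deltas": [[0, 0, 0, -4, 0, 5, 1], [0, 0, 0, -9, 0, 10, 1], [0, 0, 0, -14, 0, 16, 1], [0, 0, 0, -19, 0, 22, 1], [0, 0, 0, -24, 1, 28, 1], [0, 0, 0, -29, 1, 34, 1], [0, 0, 0, -33, 1, 38, 1], [0, 0, 0, -33, 1, 38, 1]]}}

```text
time: 6.47
ee_pos: [0.6858, -0.016, 0.0487]
eef_rot: [-0.035, 0.933, 0.013, 0.357]
force: [-0.4, 0.7, 0.3]
finger_gap: -0.003
```

Run:
```python
from h import *
st=manip.sense(); print(w2n(st['ee_pos']),st['dq'].round(2))
im=manip.read_camera('wrist'); save('w4.png',im[::-1,::-1],(220,70,420,220),4)
to(n2w((181,-81,28)),down(np.pi+V[2],.73))
```

```text
[181.39671817 -80.39922409  48.66774682] [-0.01 -0.01 -0.03 -0.01  0.   -0.01]
t 6.52 ee [ 0.6849 -0.016   0.0484] q [-0.22  0.5  -0.85 -0.49  0.2  -0.22] F [ 0.2  0.4 -0.1] gap 0.0 
 rot [-0.     0.001  0.   ] mm [13.2 -0.7 15.5]
```

View pics/w4.png

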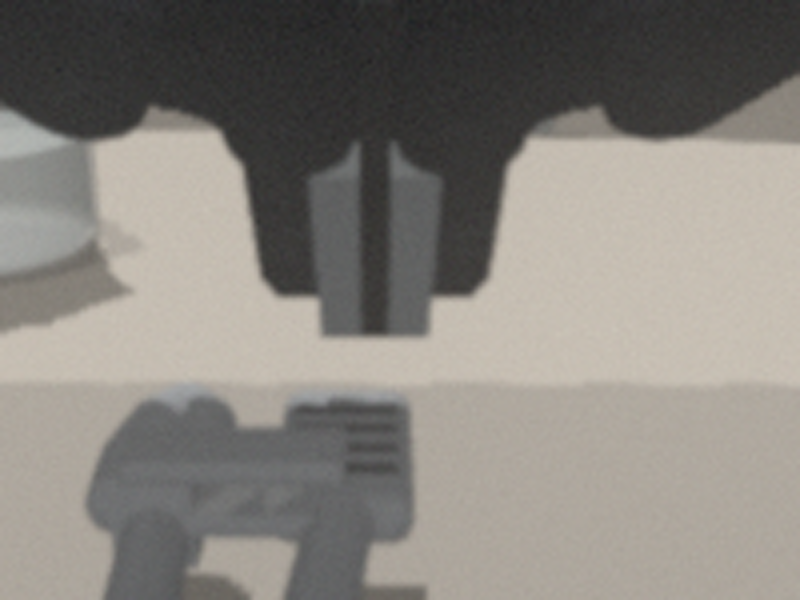

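Run:
```python
from h import *
r=down(np.pi+V[2],.73)
to(n2w((186,-83,38)),r);to(n2w((186,-83,29)),r)
```

```text
t 6.52 ee [ 0.6849 -0.016   0.0484] q [-0.22  0.5  -0.85 -0.49  0.2  -0.22] F [ 0.2  0.4 -0.1] gap 0.0 
 rot [-0.     0.001  0.   ] mm [ 2.8 -2.7 11.4]
t 6.52 ee [ 0.6849 -0.016   0.0484] q [-0.22  0.5  -0.85 -0.49  0.2  -0.22] F [ 0.2  0.4 -0.1] gap 0.0 
 rot [-0.     0.001  0.   ] mm [ 8.9 -2.7 18.1]
```

Emit:
{"api": "carry_out", "payload": {"deltas": [[0, 0, 0, 1, -1, 4, 1], [0, 0, 0, 2, -2, 8, 1], [0, 0, 0, 3, -3, 11.5, 1], [0, 0, 0, 5, -3, 13.5, 1], [0, 0, 0, 6, -3, 15, 1], [0, 0, 0, 7.5, -3, 16.5, 1], [0, 0, 0, 9, -3, 18, 1], [0, 0, 0, 9, -3, 18, 1]]}}

```text
time: 7.18
ee_pos: [0.6909, -0.019, 0.0295]
eef_rot: [-0.034, 0.933, 0.013, 0.358]
force: [2.1, -0.2, 5.4]
finger_gap: 0.001
```

Run:
```python
from h import *
st=manip.sense(); print(w2n(st['ee_pos']),st['force'].round(1))
im=manip.read_camera('wrist'); save('w5.png',im[::-1,::-1],(200,100,440,280),3.3)
```

```text
[186.29078013 -83.75694159  29.5451439 ] [ 2.1 -0.2  5.4]
```

View pics/w5.png

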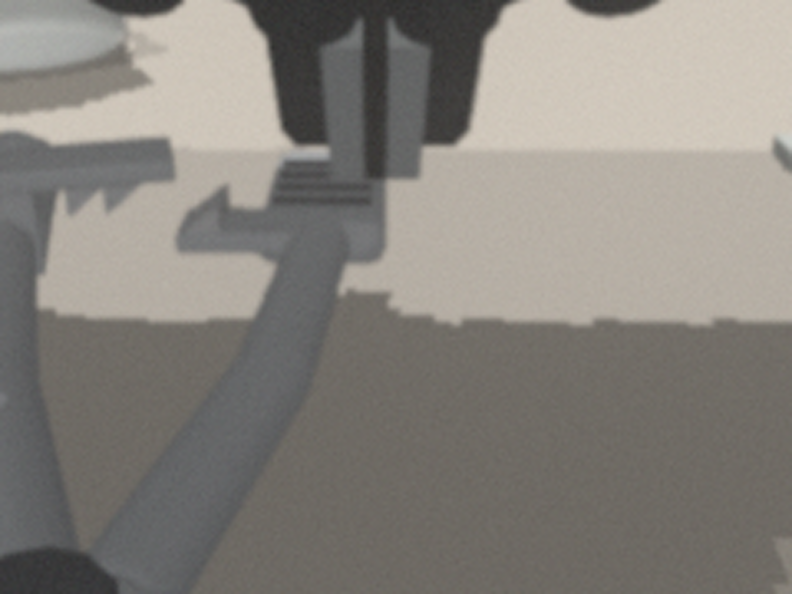

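Emit:
{"api": "carry_out", "payload": {"deltas": [[0, 0, 0, -7, 0, -8, 1], [0, 0, 0, -13, 0, -15, 1], [0, 0, 0, 2, 0, -29, 1], [0, 0, 0, 17, 0, -42, 1], [0, 0, 0, 32, 0, -55, 1], [0, 0, 0, 47, 0, -69, 1], [0, 0, 0, 62, 0, -82, 1], [0, 0, 0, 76, 0, -95, -1]]}}

```text
time: 7.9
ee_pos: [0.5678, -0.0271, 0.048]
eef_rot: [-0.034, 0.934, 0.014, 0.356]
force: [0.1, 0.0, 0.3]
finger_gap: 0.126
```

```bash
sed -i 's/^V=.*/V=[.4991,.0520,.0744]/' h.py
python3 - <<'E'
from h import *
st=manip.sense(); print(w2n(st['ee_pos']),st['force'].round(1))
to([.45,.13,.26],down(np.radians(160)))
E
```

```text
[ 62.62628664 -83.95060883  48.03438078] [0.1 0.  0.3]
t 7.9 ee [ 0.5678 -0.0271  0.048 ] q [-0.33  0.41 -1.14 -0.66  0.26 -0.31] F [0.1 0.  0.3] gap 0.13 
 rot [0.155 0.717 0.404] mm [ -61.8  165.5 -228.6]
```

Emit:
{"api": "carry_out", "payload": {"deltas": [[0, 0, 0, 0, 0, -40, -1], [0.01, 0.08, 0.04, -4, 15, -75, -1], [0.03, 0.2, 0.1, -12, 40, -105, -1], [0.06, 0.3, 0.16, -22, 65, -130, -1], [0.08, 0.42, 0.22, -32, 90, -155, -1], [0.11, 0.53, 0.29, -42, 115, -180, -1], [0.13, 0.63, 0.35, -52, 140, -205, -1], [0.155, 0.717, 0.404, -62, 165, -229, -1]]}}

```text
time: 8.57
ee_pos: [0.4755, 0.0805, 0.2069]
eef_rot: [0.106, 0.987, 0.009, 0.117]
force: [2.6, -0.1, -0.9]
finger_gap: 1.001
```

Run:
```python
from h import *
st=manip.sense()
to([.482,.2,.13],down(np.radians(126.5)))
```

```text
t 8.57 ee [0.4755 0.0805 0.2069] q [ 0.03  0.04 -0.56  0.73 -0.01  0.24] F [ 2.6 -0.1 -0.9] gap 1.0 
 rot [0.123 0.206 0.717] mm [ 36.6 115.   75.3]
```

Emit:
{"api": "carry_out", "payload": {"deltas": [[0.02, 0.04, 0.12, 6, 19, 10, -1], [0.04, 0.08, 0.24, 12, 38, 20, -1], [0.06, 0.12, 0.36, 18, 57, 30, -1], [0.08, 0.16, 0.48, 24, 76, 40, -1], [0.1, 0.19, 0.6, 30, 95, 50, -1], [0.123, 0.206, 0.717, 37, 115, 55, -1], [0.123, 0.206, 0.717, 37, 115, 55, -1], [0.123, 0.206, 0.717, 37, 115, 55, -1]]}}

```text
time: 9.23
ee_pos: [0.4782, 0.1999, 0.1474]
eef_rot: [0.448, 0.894, 0.001, 0.001]
force: [-0.7, -0.8, -0.1]
finger_gap: 1.002
```

Run:
```python
from h import *
st=manip.sense(); print(st['dq'].round(2))
im=manip.read_camera('wrist'); np.save('w6.npy',im);np.save('w6p.npy',np.r_[st['ee_pos'],st['eef_rot']])
save('w6.png',im[::-1,::-1],(120,80,520,340),2)
to([.482,.2,.06],down(np.radians(126.5)))
```

```text
[-0.03 -0.03 -0.02 -0.01 -0.01 -0.06]
t 9.28 ee [0.4785 0.1994 0.1479] q [ 0.25  0.34 -0.32  0.91 -0.    1.18] F [0.4 0.8 0.8] gap 1.0 
 rot [0.003 0.002 0.006] mm [-1.5  3.  87.9]
```

View pics/w6.png

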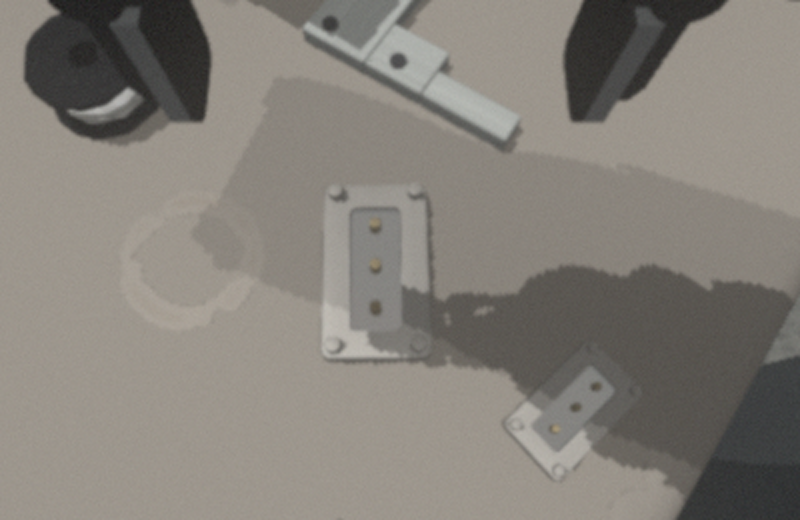

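Run:
```python
from h import *
a=np.load('w6p.npy'); C=cam('wrist',dict(ee_pos=a[:3],eef_rot=a[3:]))
c=np.array([px2w(C,(639-(120+x/2),399-(80+y/2)),.009)[:2] for x,y in ((325,186),(428,184),(431,358),(322,358))])
m=c.mean(0); L=(c[0]+c[1]-c[2]-c[3])/2; S=(c[1]+c[2]-c[0]-c[3])/2
print(m,np.hypot(*L),np.hypot(*S),np.degrees(np.arctan2(L[1],L[0])),np.degrees(np.arctan2(S[1],S[0])))
psi=np.degrees(np.arctan2(L[1],L[0]))%180
r=down(np.radians(psi)); print(psi)
to([*m,.03],r); to([*m,.003],r)
```

```text
[0.48269721 0.2008433 ] 0.08422319552850265 0.04945046721394383 -52.93516032609958 -142.6483213651527
127.06483967390042
t 9.28 ee [0.4785 0.1994 0.1479] q [ 0.25  0.34 -0.32  0.91 -0.    1.18] F [0.4 0.8 0.8] gap 1.0 
 rot [ 0.003  0.002 -0.004] mm [ -1.1   4.  117.9]
t 9.28 ee [0.4785 0.1994 0.1479] q [ 0.25  0.34 -0.32  0.91 -0.    1.18] F [0.4 0.8 0.8] gap 1.0 
 rot [ 0.003  0.002 -0.004] mm [ -1.1   3.9 144.9]
```

Emit:
{"api": "carry_out", "payload": {"deltas": [[0, 0, 0, 0, 1, 25, -1], [0, 0, 0, 0, 2, 50, -1], [0.003, 0.002, -0.004, -1, 3, 75, -1], [0.003, 0.002, -0.004, -1, 4, 98, -1], [0.003, 0.002, -0.004, -1, 4, 118, -1], [0.003, 0.002, -0.004, -1, 4, 132, -1], [0.003, 0.002, -0.004, -1, 4, 142, -1], [0.003, 0.002, -0.004, -1, 4, 148, -1]]}}

```text
time: 9.95
ee_pos: [0.4833, 0.2005, -0.0001]
eef_rot: [0.447, 0.895, 0.0, 0.0]
force: [-0.7, 0.2, 0.9]
finger_gap: 0.999
```

Run:
```python
from h import *
to([.4827,.2008,-.002],down(np.radians(127.06)))
```

```text
t 9.95 ee [ 4.833e-01  2.005e-01 -1.000e-04] q [ 0.25  0.54 -0.47  0.57  0.    1.18] F [-0.7  0.2  0.9] gap 1.0 
 rot [ 0.001  0.    -0.002] mm [ 0.6 -0.3  1.9]
```

Emit:
{"api": "carry_out", "payload": {"deltas": [[0, 0, 0, 0, 0, 1, -0.6], [0, 0, 0, 0, 0, 1, -0.4], [0, 0, 0, 0, 0, 1, 0], [0, 0, 0, 0, 0, 1, 0.3], [0, 0, 0, 0, 0, 1, 0.5], [0, 0, 0, 0, 0, 1, 0.5], [0, 0, 0, 0, 0, 1, 0.5], [0, 0, 0, 0, 0, 1, 0.5]], "force": 25}}

```text
time: 10.62
ee_pos: [0.4847, 0.2014, 0.0006]
eef_rot: [0.447, 0.895, 0.001, 0.001]
force: [-1.6, -1.6, 7.1]
finger_gap: 0.576
```

Run:
```python
from h import *
st=manip.sense(); print(st['ee_pos'],st['force'],st['finger_gap'])
im=manip.read_camera('wrist'); np.save('w7.npy',im)
a=np.load('w6.npy')
```

```text
[0.4846875  0.20143751 0.0005554 ] [-1.62394364 -1.60165122  7.0804424 ] 0.5760984905565166
```

Run:
```python
from h import *
r=down(np.pi/2+V[2])
to([.4827,.2008,.045],down(np.radians(127.06)))
print(n2w((-14,-6,45)));to(n2w((-14,-6,45)),r)
```

```text
t 10.67 ee [0.4847 0.2015 0.0006] q [ 0.25  0.54 -0.47  0.57  0.    1.18] F [-1.4 -1.6  6.5] gap 0.57 
 rot [ 0.003  0.001 -0.003] mm [  0.6  -1.9 -44.4]
[0.48558472 0.04497596 0.045     ]
t 10.67 ee [0.4847 0.2015 0.0006] q [ 0.25  0.54 -0.47  0.57  0.    1.18] F [-1.4 -1.6  6.5] gap 0.57 
 rot [0.003 0.    0.57 ] mm [-125.7  -93.1  -44.6]
```

Emit:
{"api": "carry_out", "payload": {"deltas": [[0, 0, 0, 0, 0, -20, 0.5], [0, 0, 0, 0, 0, -42, 0.5], [0, 0, 0.1, -22, -16, -48, 0.5], [0, 0, 0.2, -45, -33, -48, 0.5], [0, 0, 0.3, -67, -50, -48, 0.5], [0, 0, 0.4, -90, -66, -48, 0.5], [0, 0, 0.5, -110, -82, -48, 0.5], [0.003, 0, 0.57, -126, -93, -48, 0.5]]}}

```text
time: 11.33
ee_pos: [0.485, 0.043, 0.0478]
eef_rot: [0.683, 0.731, -0.0, -0.0]
force: [0.4, -0.1, -2.3]
finger_gap: 0.574
```

Emit:
{"api": "carry_out", "payload": {"deltas": [[0, 0, 0, 0, 0, 0, 0.5], [0, 0, 0, 0, 0, 0, 0.5], [0, 0, 0, 0, 0, 0, 0.5], [0, 0, 0, 0, 0, 0, 0.5], [0, 0, 0, 0, 0, 0, 0.5], [0, 0, 0, 0, 0, 0, 0.5], [0, 0, 0, 0, 0, 0, 0.5], [0, 0, 0, 0, 0, 0, 0.5]]}}

```text
time: 12.0
ee_pos: [0.4851, 0.0451, 0.0473]
eef_rot: [0.68, 0.733, -0.0, -0.0]
force: [0.0, 0.4, -0.9]
finger_gap: 0.573
```

Run:
```python
from h import *
st=manip.sense(); print(w2n(st['ee_pos']))
im=manip.read_camera('wrist'); np.save('w8.npy',im);np.save('w8p.npy',np.r_[st['ee_pos'],st['eef_rot']])
save('w8.png',im[::-1,::-1],(120,60,520,360),2)
to(n2w((-14,-6,8)),down(np.pi/2+V[2]))
```

```text
[-14.45237564  -5.83081089  47.34072177]
t 12.05 ee [0.4851 0.045  0.0473] q [-0.06  0.41 -0.52  0.64 -0.    1.44] F [-0.1 -0.1 -1.3] gap 0.58 
 rot [-0.001 -0.    -0.   ] mm [-0.   0.5 39.3]
```

View pics/w8.png

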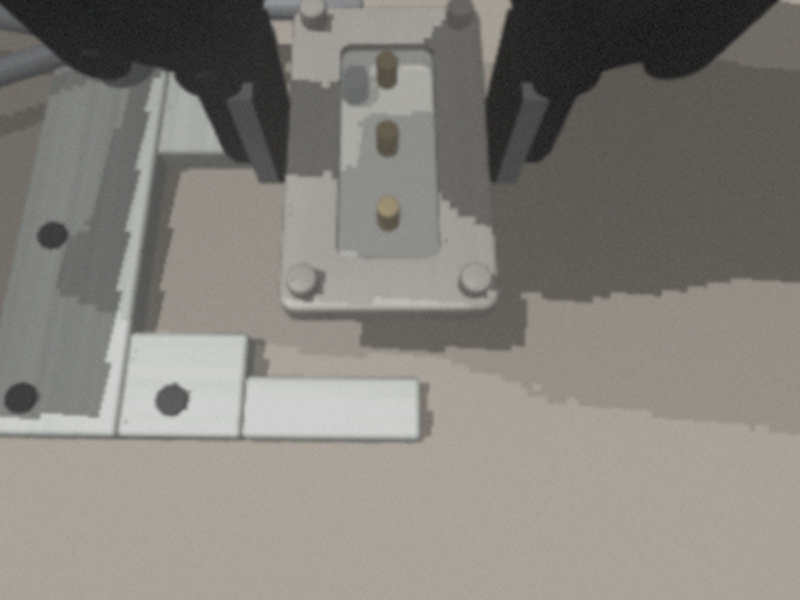

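Run:
```python
from h import *
from scipy.optimize import least_squares
a=np.load('w8p.npy'); C=cam('wrist',dict(ee_pos=a[:3],eef_rot=a[3:]))
P=lambda x,y:(639-(120+x/2),399-(60+y/2))
for n,(x,y) in (((-25,42.5),(418,378)),((-25,60),(418,437)),((25,30),(247,336)),((25,42.5),(245,377))): print(n,w2n(px2w(C,P(x,y),.012)).round(1))
h=[w2n(px2w(C,P(x,y),.0557)).round(1) for x,y in((284,300),(494,299),(289,175),(490,175))]; print(h)
pts=[((-25,42.5),(418,378)),((-25,60),(418,437)),((25,30),(247,336)),((25,42.5),(245,377))]
def pos(v,n): c,s=np.cos(v[2]),np.sin(v[2]); n=np.array(n)/1e3; return np.array([v[0]+c*n[0]-s*n[1],v[1]+s*n[0]+c*n[1],.012])
r=least_squares(lambda v:np.concatenate([w2px(C,pos(v,n))-P(*u) for n,u in pts]),[.5,.05,.07]); print(r.x,r.fun.round(1))
```

```text
(-25, 42.5) [-23.9  44.2  12. ]
(-25, 60) [-23.6  60.6  12. ]
(25, 30) [25.7 31.9 12. ]
(25, 42.5) [25.5 43.9 12. ]
[array([ 8. , 34.6, 55.7]), array([-39. ,  34.4,  55.7]), array([ 8.5,  3.2, 55.7]), array([-39.8,   3.2,  55.7])]
[0.50014874 0.05344638 0.07925221] [-0.3  0.8 -0.9 -1.1  0.4  0.7  0.9 -0.1]
```

```bash
sed -i 's/^V=.*/V=[.5000,.0533,.0744]/' h.py
python3 - <<'E'
from h import *
st=manip.sense(); print(w2n(st['ee_pos']))
r=down(np.pi/2+V[2])
to(n2w((-14,-3,0)),r)
E
```

```text
[-15.43366493  -7.18093758  47.34113525]
t 12.05 ee [0.4851 0.045  0.0473] q [-0.06  0.41 -0.52  0.64 -0.    1.44] F [-0.1 -0.1 -1.3] gap 0.58 
 rot [-0.001 -0.    -0.   ] mm [ 4.2  1.5 47.3]
```

Emit:
{"api": "carry_out", "payload": {"deltas": [[0, 0, 0, 2, 1, 3, 0.5], [0, 0, 0, 4, 1.5, 10, 0.5], [0, 0, 0, 4, 1.5, 20, 0.5], [0, 0, 0, 4, 1.5, 30, 0.5], [0, 0, 0, 4, 1.5, 38, 0.5], [0, 0, 0, 4, 1.5, 43, 0.5], [0, 0, 0, 4, 1.5, 46, 0.5], [0, 0, 0, 4, 1.5, 47, 0.5]]}}

```text
time: 12.72
ee_pos: [0.4854, 0.0488, 0.0003]
eef_rot: [0.681, 0.733, -0.001, -0.001]
force: [-7.8, 0.5, 23.3]
finger_gap: 0.57
```

Run:
```python
from h import *
st=manip.sense(); print(w2n(st['ee_pos']),st['force'].round(1),st['finger_gap'])
```

```text
[-14.85248375  -3.35685497   0.25427786] [-7.8  0.5 23.3] 0.5695131130760253
```

Emit:
{"api": "carry_out", "payload": {"deltas": [[0, 0, 0, 0, 0, -1, 0.5], [0, 0, 0, 0, 0, -1, 0.5], [0, 0, 0, 0, 2, -1, 0.5], [0, 0, 0, 0, 4, -1, 0.5], [0, 0, 0, 0, 6, -1, 0.5], [0, 0, 0, 0, 8, -1, 0.5], [0, 0, 0, 0, 10, -1, 0.5], [0, 0, 0, 0, 10, -1, 0.5]]}}

```text
time: 13.38
ee_pos: [0.4969, 0.0496, 0.0014]
eef_rot: [0.681, 0.733, -0.0, -0.0]
force: [0.1, -0.1, -1.6]
finger_gap: 0.574
```

Run:
```python
from h import *
st=manip.sense(); print(w2n(st['ee_pos']),st['force'].round(1),st['finger_gap'])
print(R.from_quat(st['eef_rot']).apply([0,0,1]))
```

```text
[-3.34975457 -3.48854668  1.36024283] [ 0.1 -0.1 -1.6] 0.5739432380566853
[-7.06317552e-04 -1.12510477e-04 -9.99999744e-01]
```

Emit:
{"api": "carry_out", "payload": {"deltas": [[0, 0, 0, 0, 0.5, 0.4, 0.5], [0, 0, 0, 0, 1, 0.4, 0.5], [0, 0, 0, 0, 1.7, 0.4, 0.5], [0, 0, 0, 0, 2.4, 0.4, 0.5], [0, 0, 0, 0, 3, 0.4, 0.5], [0, 0, 0, 0, 3.5, 0.4, 0.5], [0, 0, 0, 0, 4, 0.4, 0.5], [0, 0, 0, 0, 4, 0.4, 0.5]]}}

```text
time: 14.05
ee_pos: [0.4996, 0.0499, 0.0008]
eef_rot: [0.681, 0.733, -0.001, -0.001]
force: [-3.4, -0.9, -0.6]
finger_gap: 0.575
```

Run:
```python
from h import *
st=manip.sense(); print(w2n(st['ee_pos']),st['force'].round(1),st['finger_gap'])
```

```text
[-0.6347336  -3.37348808  0.78813254] [-3.4 -0.9 -0.6] 0.575320273136191
```

Emit:
{"api": "carry_out", "payload": {"deltas": [[0, 0, 0, 0.8, 0, 0, 0.5], [0, 0, 0, 1.6, 0, 0, 0.5], [0, 0, 0, 2.4, 0, 0, 0.5], [0, 0, 0, 3.2, 0, 0, 0.5], [0, 0, 0, 4, 0, 0, 0.5], [0, 0, 0, 4.5, 0, 0, 0.5], [0, 0, 0, 5, 0, 0, 0.5], [0, 0, 0, 5, 0, 0, 0.5]]}}

```text
time: 14.72
ee_pos: [0.4995, 0.0529, 0.0008]
eef_rot: [0.681, 0.732, -0.002, 0.001]
force: [-3.9, -12.3, -0.3]
finger_gap: 0.573
```

Run:
```python
from h import *
st=manip.sense(); print(w2n(st['ee_pos']),st['force'].round(1),st['finger_gap'])
```

```text
[-0.51824545 -0.38031022  0.81043477] [ -3.9 -12.3  -0.3] 0.5726117819891177
```

Emit:
{"api": "carry_out", "payload": {"deltas": [[0, 0, 0, -0.5, 0, 0, 0.4], [0, 0, 0, -0.5, 0, 0, 0.0], [0, 0, 0, -0.5, 0, 0, -0.3], [0, 0, 0, -0.5, 0, 0, -0.5], [0, 0, 0, -0.5, 0, 0, -0.5], [0, 0, 0, -0.5, 0, -10, -0.5], [0, 0, 0, -0.5, 0, -30, -0.5], [0, 0, 0, -0.5, 0, -50, -0.5]]}}

```text
time: 15.38
ee_pos: [0.4997, 0.0547, 0.0519]
eef_rot: [0.68, 0.733, -0.001, -0.001]
force: [1.1, -1.0, -0.2]
finger_gap: 0.75
```

Emit:
{"api": "carry_out", "payload": {"deltas": [[0, 0, 0, 0, 0, -15, -0.5], [0, 0, 0, 0, 0, -30, -0.5], [0, 0, 0, 0, 0, -45, -0.5], [0, 0, 0, 0, 0, -60, -0.5], [0, 0, 0, 0, 0, -60, -0.5], [0, 0, 0, 0, 0, -60, -0.5], [0, 0, 0, 0, 0, -60, -0.5], [0, 0, 0, 0, 0, -60, -0.5]]}}

```text
time: 16.05
ee_pos: [0.4996, 0.0545, 0.1104]
eef_rot: [0.681, 0.733, -0.001, -0.001]
force: [-0.1, -0.8, -0.3]
finger_gap: 0.754
```

Run:
```python
from h import *
st=manip.sense(); print(w2n(st['ee_pos']),st['force'].round(1),st['finger_gap'],st['dq'].round(2))
im=manip.read_camera('wrist'); np.save('w9.npy',im);np.save('w9p.npy',np.r_[st['ee_pos'],st['eef_rot']])
save('w9.png',im[::-1,::-1],(200,100,467,300),3)
```

```text
[ -0.3298744    1.19760827 110.38591115] [-0.1 -0.8 -0.3] 0.7537166171219785 [-0.    0.01 -0.   -0.   -0.    0.  ]
```

View pics/w9.png

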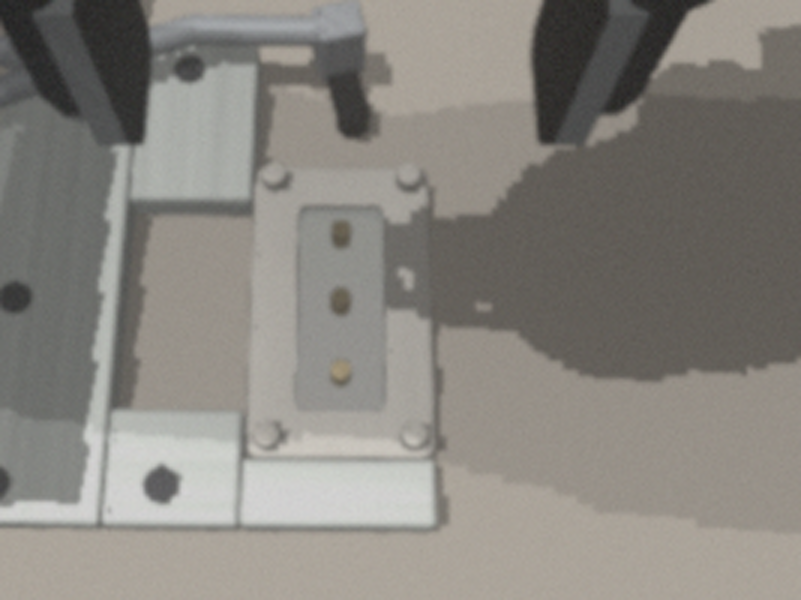

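Emit:
{"api": "carry_out", "payload": {"deltas": [[0, 0, 0, 4, -17, 0, 1], [0, 0, 0, 8, -34, 0, 1], [0, 0, 0, 11, -50, 0, 1], [0, 0, 0, 11, -50, 25, 1], [0, 0, 0, 11, -50, 50, 1], [0, 0, 0, 11, -50, 75, 1], [0, 0, 0, 11, -50, 95, 1], [0, 0, 0, 11, -50, 106, 1]]}}

```text
time: 16.77
ee_pos: [0.4474, 0.0617, 0.0025]
eef_rot: [0.681, 0.733, -0.002, -0.002]
force: [0.2, -1.0, 0.1]
finger_gap: -0.001
```

Emit:
{"api": "carry_out", "payload": {"deltas": [[0, 0, 0, 0, 3, 0, 1], [0, 0, 0, 0, 6, 0, 1], [0, 0, 0, 0, 9, 0, 1], [0, 0, 0, 0, 12, 0, 1], [0, 0, 0, 0, 13, 0, 1], [0, 0, 0, 0, 14, 0, 1], [0, 0, 0, 0, 15, 0, 1], [0, 0, 0, 0, 15, 0, 1]]}}

```text
time: 17.43
ee_pos: [0.4646, 0.0628, 0.0053]
eef_rot: [0.681, 0.733, -0.0, -0.0]
force: [0.1, -0.2, 0.7]
finger_gap: 0.001
```

Run:
```python
from h import *
st=manip.sense(); print(w2n(st['ee_pos']),st['force'].round(1),st['finger_gap'])
```

```text
[-34.61326241  12.06931915   5.26480318] [ 0.1 -0.2  0.7] 0.0007348406279177735
```

Emit:
{"api": "carry_out", "payload": {"deltas": [[0, 0, 0, 0, 0, 1.5, 1], [0, 0, 0, 0, 0.5, 1.5, 1], [0, 0, 0, 0, 1, 1.5, 1], [0, 0, 0, 0, 1.5, 1.5, 1], [0, 0, 0, 0, 2, 1.5, 1], [0, 0, 0, 0, 2.5, 1.5, 1], [0, 0, 0, 0, 3, 1.5, 1], [0, 0, 0, 0, 3, 1.5, 1]]}}

```text
time: 18.1
ee_pos: [0.4673, 0.063, 0.0035]
eef_rot: [0.681, 0.733, -0.0, -0.0]
force: [0.0, 0.1, -0.7]
finger_gap: 0.002
```

Run:
```python
from h import *
st=manip.sense(); print(w2n(st['ee_pos']),st['force'].round(1),st['finger_gap'])
```

```text
[-31.91408118  12.09975087   3.47906297] [ 0.   0.1 -0.7] 0.0021964551237545187
```

Emit:
{"api": "carry_out", "payload": {"deltas": [[0, 0, 0, 0, 0.5, 0, 1], [0, 0, 0, 0, 1, 0, 1], [0, 0, 0, 0, 1.5, 0, 1], [0, 0, 0, 0, 2, 0, 1], [0, 0, 0, 0, 2.5, 0, 1], [0, 0, 0, 0, 3, 0, 1], [0, 0, 0, 0, 3.5, 0, 1], [0, 0, 0, 0, 3.5, 0, 1]]}}

```text
time: 18.77
ee_pos: [0.4678, 0.0632, 0.0029]
eef_rot: [0.681, 0.733, -0.002, -0.002]
force: [-9.0, 0.2, 6.6]
finger_gap: -0.002
```

Run:
```python
from h import *
st=manip.sense(); print(w2n(st['ee_pos']),st['force'].round(1),st['finger_gap'])
```

```text
[-31.39203899  12.24065453   2.90601218] [-9.   0.2  6.6] -0.0018213010638015083
```

Emit:
{"api": "carry_out", "payload": {"deltas": [[0, 0, 0, 0, -5, 0, 1], [0, 0, 0, 0, -15, 0, 1], [0, 0, 0, 0, -25, -5, 1], [0, 0, 0, 0, -30, -30, 1], [0, 0, 0, 0, -30, -60, 1], [0, 0, 0, 0, -30, -90, 1], [0, 0, 0, 0, -30, -120, 1], [0, 0, 0, 0, -30, -150, 1]]}}

```text
time: 19.43
ee_pos: [0.4407, 0.061, 0.1555]
eef_rot: [0.681, 0.733, -0.0, -0.0]
force: [1.5, -1.2, -0.1]
finger_gap: 0.002
```

Run:
```python
from h import *
to(n2w((20,-50,160)),down(np.pi+V[2],.3))
to(n2w((-20,-20,165)),down(np.pi*.75+V[2],0))
```

```text
t 19.43 ee [0.4407 0.061  0.1555] q [-0.03  0.2  -0.48  0.88 -0.    1.47] F [ 1.5 -1.2 -0.1] gap 0.0 
 rot [-0.236 -0.235 -1.559] mm [-62.1  78.6  -4.5]
t 19.43 ee [0.4407 0.061  0.1555] q [-0.03  0.2  -0.48  0.88 -0.    1.47] F [ 1.5 -1.2 -0.1] gap 0.0 
 rot [-0.    -0.    -0.786] mm [-32.1  38.6  -9.5]
```

Emit:
{"api": "carry_out", "payload": {"deltas": [[0, 0, -0.11, -4, 5, -2, 1], [0, 0, -0.22, -9, 11, -4, 1], [0, 0, -0.33, -14, 17, -6, 1], [0, 0, -0.44, -19, 23, -8, 1], [0, 0, -0.55, -24, 28, -9, -1], [0, 0, -0.66, -28, 34, -10, -1], [0, 0, -0.77, -32, 39, -10, -1], [0, 0, -0.88, -32, 39, -10, -1]]}}

```text
time: 20.1
ee_pos: [0.4833, 0.0314, 0.164]
eef_rot: [0.301, 0.954, -0.0, 0.0]
force: [-0.6, 0.1, 0.4]
finger_gap: 0.561
```

Run:
```python
from h import *
to(n2w((50,-53,120)),down(np.pi+V[2],.6))
```

```text
t 20.1 ee [0.4833 0.0314 0.164 ] q [-0.09  0.27 -0.38  0.93 -0.    0.53] F [-0.6  0.1  0.4] gap 0.56 
 rot [-0.206 -0.575 -0.665] mm [-73.3  18.2  44.1]
```

Emit:
{"api": "carry_out", "payload": {"deltas": [[-0.026, -0.07, -0.08, -9, 2, 0, -1], [-0.05, -0.14, -0.16, -18, 4, 5, -1], [-0.08, -0.22, -0.25, -27, 7, 10, -1], [-0.1, -0.29, -0.33, -36, 9, 18, -1], [-0.13, -0.36, -0.42, -45, 11, 25, -1], [-0.155, -0.43, -0.5, -55, 14, 32, -1], [-0.18, -0.5, -0.58, -64, 16, 38, -1], [-0.206, -0.575, -0.665, -73, 18, 44, -1]]}}

```text
time: 20.77
ee_pos: [0.5526, 0.0045, 0.1208]
eef_rot: [-0.035, 0.954, 0.01, 0.297]
force: [1.1, -0.5, -1.1]
finger_gap: 0.999
```

Emit:
{"api": "carry_out", "payload": {"deltas": [[0, 0, 0, 0, 0, 0, -1], [0, 0, 0, 0, 0, 0, -1], [0, 0, 0, 0, 0, 0, -1], [0, 0, 0, 0, 0, 0, -1], [0, 0, 0, 0, 0, 0, -1], [0, 0, 0, 0, 0, 0, -1], [0, 0, 0, 0, 0, 0, -1], [0, 0, 0, 0, 0, 0, -1]]}}

```text
time: 21.43
ee_pos: [0.5523, 0.0046, 0.1196]
eef_rot: [-0.033, 0.955, 0.01, 0.294]
force: [-0.1, -0.1, 0.1]
finger_gap: 0.998
```

Run:
```python
from h import *
st=manip.sense(); print(w2n(st['ee_pos']),st['dq'].round(2))
im=manip.read_camera('wrist'); np.save('w10.npy',im);np.save('w10p.npy',np.r_[st['ee_pos'],st['eef_rot']])
save('w10.png',im[::-1,::-1],(170,100,470,340),2.5)
to(n2w((130,-54,54)),down(np.pi+V[2],.73))
```

```text
[ 48.56060466 -52.44990336 119.57235242] [-0.    0.   -0.01 -0.    0.   -0.  ]
t 21.48 ee [0.5522 0.0046 0.1195] q [-0.22  0.13 -0.96 -0.1   0.16 -0.24] F [-0.5 -0.1 -0.7] gap 1.0 
 rot [-0.003 -0.132 -0.005] mm [-30.5  -1.1 100. ]
```

View pics/w10.png

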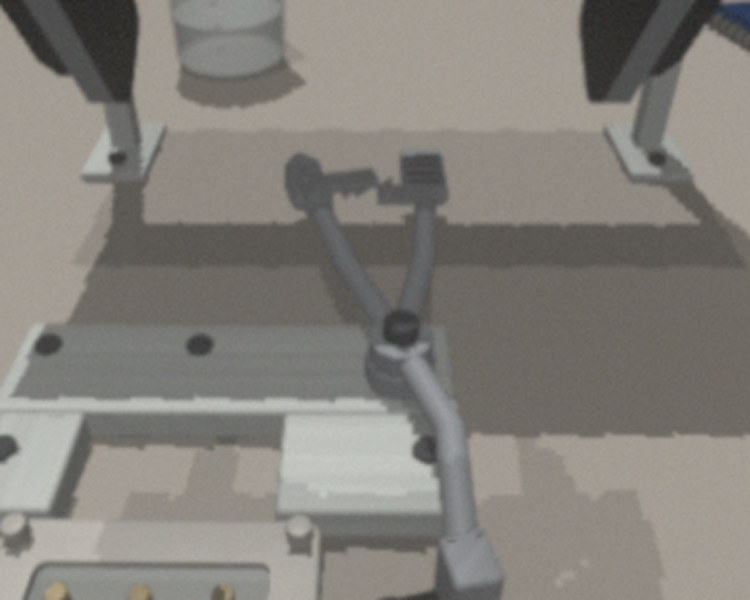

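Run:
```python
from h import *
a=np.load('w10p.npy'); C=cam('wrist',dict(ee_pos=a[:3],eef_rot=a[3:]))
for x,y,z in((305,180,.029),(425,178,.0285),(286,180,.029),(446,190,.0285),(402,322,.036)): print(w2n(px2w(C,(639-(170+x/2.5),399-(100+y/2.5)),z)).round(1))
```

```text
[164.  -33.1  29. ]
[166.1 -80.6  28.5]
[164.1 -25.7  29. ]
[157.1 -88.1  28.5]
[ 72.1 -66.5  36. ]
```

Emit:
{"api": "carry_out", "payload": {"deltas": [[0, -0.02, 0, -4, 0, 15, -1], [0, -0.04, 0, -8, -1, 30, -1], [0, -0.06, 0, -13, -2, 45, -1], [0, -0.08, 0, -18, -3, 60, -1], [0, -0.1, 0, -22, -3, 75, -1], [-0.003, -0.12, -0.005, -26, -3, 88, -1], [-0.003, -0.132, -0.005, -30, -3, 100, -1], [-0.003, -0.132, -0.005, -30, -3, 100, -1]]}}

```text
time: 22.15
ee_pos: [0.6335, 0.0071, 0.0518]
eef_rot: [-0.035, 0.934, 0.014, 0.356]
force: [-1.3, -0.0, -0.8]
finger_gap: 0.997
```

Run:
```python
from h import *
st=manip.sense(); print(w2n(st['ee_pos']),st['force'].round(1))
to(n2w((183,-56,46)),down(np.pi+V[2],.73))
to(n2w((183,-56,13)),down(np.pi+V[2],.73))
```

```text
[129.73748984 -55.96286591  51.84453262] [-1.3 -0.  -0.8]
t 22.15 ee [0.6335 0.0071 0.0518] q [-0.2   0.45 -0.98 -0.57  0.18 -0.2 ] F [-1.3 -0.  -0.8] gap 1.0 
 rot [ 0.001 -0.001 -0.   ] mm [-35.8  -0.1  39.8]
t 22.15 ee [0.6335 0.0071 0.0518] q [-0.2   0.45 -0.98 -0.57  0.18 -0.2 ] F [-1.3 -0.  -0.8] gap 1.0 
 rot [ 0.001 -0.001 -0.   ] mm [-13.9  -0.1  64.4]
```

Emit:
{"api": "carry_out", "payload": {"deltas": [[0, 0, 0, -7, 0, 8, -1], [0, 0, 0, -14, 0, 16, -1], [0, 0, 0, -21, 0, 24, -1], [0, 0, 0, -28, 0, 32, -1], [0, 0, 0, -26, 0, 41, -1], [0, 0, 0, -22, 0, 50, -1], [0, 0, 0, -18, 0, 58, -1], [0, 0, 0, -14, 0, 64, -1]]}}

```text
time: 22.82
ee_pos: [0.6858, 0.0111, 0.0143]
eef_rot: [-0.035, 0.934, 0.013, 0.356]
force: [-0.7, 0.1, 0.7]
finger_gap: 1.001
```

Run:
```python
from h import *
st=manip.sense(); print(w2n(st['ee_pos']),st['force'].round(1))
im=manip.read_camera('wrist'); save('w11.png',im[::-1,::-1],(160,60,480,260),2.5)
```

```text
[182.1435587  -55.9035198   14.30631558] [-0.7  0.1  0.7]
```

View pics/w11.png

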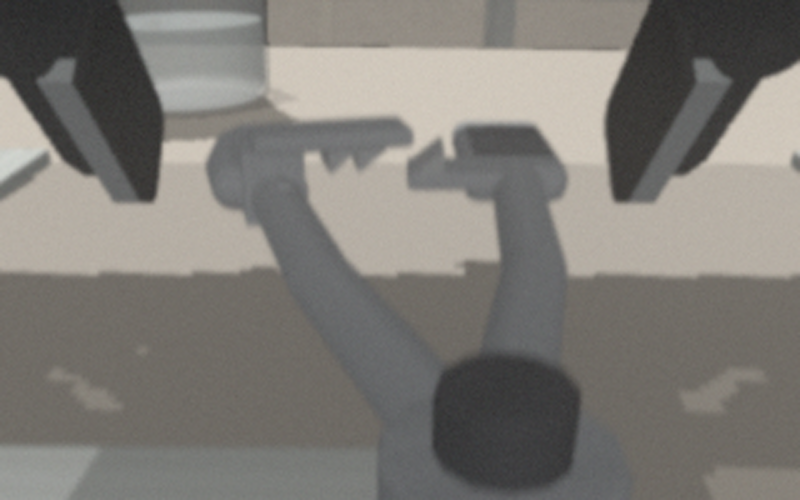

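Emit:
{"api": "carry_out", "payload": {"deltas": [[0, 0, 0, 0, 0, 0, -0.7], [0, 0, 0, 0, 0, 0, -0.6], [0, 0, 0, 0, 0, 0, -0.55], [0, 0, 0, 0, -2, -0.5, -0.45], [0, 0, 0, 0, -4, -1, -0.36], [0, 0, 0, 0, -6, -1.5, -0.27], [0, 0, 0, 0, -8, -2, -0.18], [0, 0, 0, 0, -8, -2, -0.18]], "force": 40}}

```text
time: 23.53
ee_pos: [0.6862, 0.0037, 0.0176]
eef_rot: [-0.036, 0.933, 0.014, 0.357]
force: [4.4, 7.2, -1.4]
finger_gap: 0.591
```

Run:
```python
from h import *
st=manip.sense(); print(w2n(st['ee_pos']),st['force'].round(1),st['ft_torque'].round(2),st['finger_gap'])
```

```text
[182.00368796 -63.34479806  17.57997899] [ 4.4  7.2 -1.4] [1.   0.16 0.76] 0.5907539849385284
```

Emit:
{"api": "carry_out", "payload": {"deltas": [[0, 0, 0, 0, -1, -0.3, -0.13], [0, 0, 0, 0, -2, -0.6, -0.08], [0, 0, 0, 0, -3, -0.9, -0.03], [0, 0, 0, 0, -4, -1.2, 0.02], [0, 0, 0, 0, -5, -1.5, 0.05], [0, 0, 0, 0, -5, -1.5, 0.05], [0, 0, 0, 0, -5, -1.5, 0.05], [0, 0, 0, 0, -5, -1.5, 0.05]]}}

```text
time: 24.2
ee_pos: [0.6861, -0.0011, 0.0191]
eef_rot: [-0.036, 0.933, 0.014, 0.358]
force: [5.5, 6.9, 0.8]
finger_gap: 0.477
```

Run:
```python
from h import *
st=manip.sense(); print(w2n(st['ee_pos']),st['force'].round(1),st['ft_torque'].round(2),st['finger_gap'])
im=manip.read_camera('wrist'); np.save('w12.npy',im); save('w12.png',im[::-1,::-1],(200,80,440,230),3)
```

```text
[181.50379136 -68.08900864  19.05324318] [5.5 6.9 0.8] [ 1.09 -0.1   0.84] 0.4771110904135711
```

View pics/w12.png

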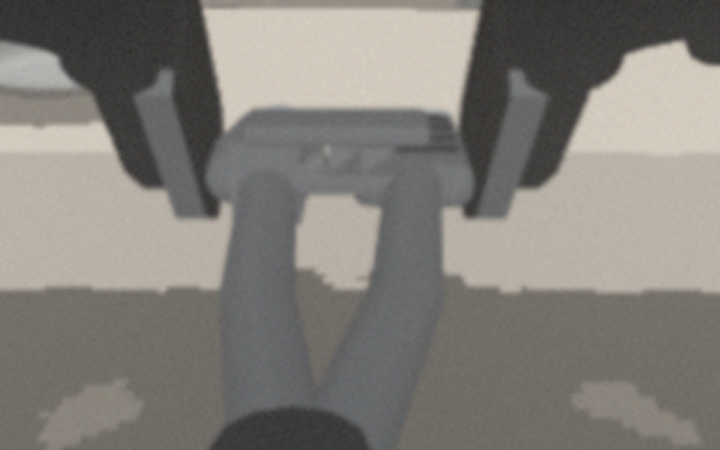

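Emit:
{"api": "carry_out", "payload": {"deltas": [[0, 0, 0, 0, 0, 0, -0.05], [0, 0, 0, 0, 0, 0, -0.15], [0, 0, 0, 0, 0, 0, -0.3], [0, 0, 0, 0, 0, 0, -0.6], [0, 0, 0, 0, 0, 0, -1], [0, 0, 0, 0, 0, 0, -1], [0, 0, 0, 0, 0, 0, -1], [0, 0, 0, 0, 0, 0, -1]]}}

```text
time: 24.92
ee_pos: [0.6848, -0.0022, 0.0178]
eef_rot: [-0.035, 0.933, 0.013, 0.357]
force: [0.4, 0.5, 0.2]
finger_gap: 1.0
```

Run:
```python
from h import *
st=manip.sense(); print(w2n(st['ee_pos']),st['force'].round(1),st['ft_torque'].round(2),st['finger_gap'])
im=manip.read_camera('wrist'); np.save('w13.npy',im); save('w13.png',im[::-1,::-1],(160,80,480,280),2.5)
```

```text
[180.18013893 -69.05685724  17.84827714] [0.4 0.5 0.2] [-0.07  0.69  0.02] 1.0003027243348355
```

View pics/w13.png

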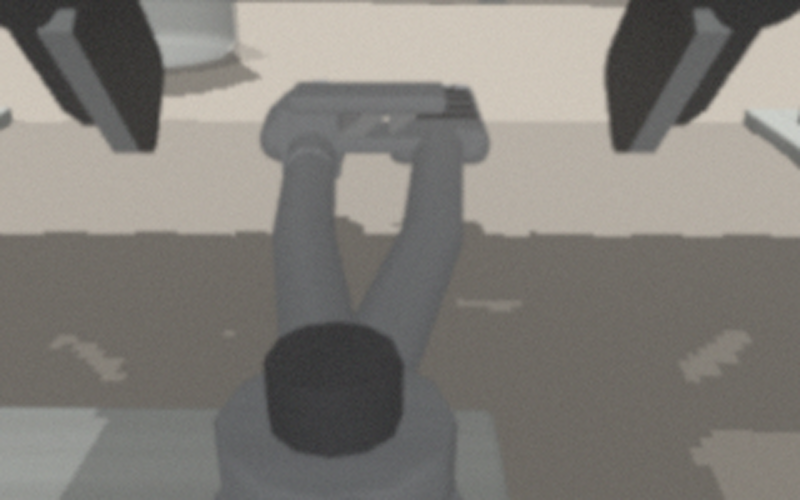

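Emit:
{"api": "carry_out", "payload": {"deltas": [[0, 0, 0, -10, 0, -11, -1], [0, 0, 0, -20, 0, -22, -1], [0, 0, 0, -5, 0, -36, -1], [0, 0, 0, 10, 0, -49, -1], [0, 0, 0, 25, 0, -62, -1], [0, 0, 0, 40, 0, -76, -1], [0, 0, 0, 55, 0, -89, -1], [0, 0, 0, 69, 0, -102, -1]]}}

```text
time: 25.63
ee_pos: [0.5647, -0.011, 0.0479]
eef_rot: [-0.035, 0.933, 0.013, 0.357]
force: [-0.3, 0.1, -0.3]
finger_gap: 0.999
```

Emit:
{"api": "carry_out", "payload": {"deltas": [[0, 0, 0, 0, 0, -30, -1], [0, 0, 0, 0, 0, -60, -1], [0, 0, 0, 0, 0, -90, -1], [0, 0.1, 0, 0, 0, -120, -1], [0, 0.2, 0, 0, 0, -150, -1], [0, 0.3, 0, 0, 0, -160, -1], [0, 0.3, 0, 0, 0, -160, -1], [0, 0.3, 0, 0, 0, -160, -1]]}}

```text
time: 26.3
ee_pos: [0.4603, -0.0196, 0.1707]
eef_rot: [-0.037, 0.976, 0.007, 0.213]
force: [1.3, -0.5, 0.6]
finger_gap: 1.003
```

Run:
```python
from h import *
st=manip.sense(); print(w2n(st['ee_pos']),st['force'].round(1))
im=manip.read_camera('wrist'); save('w14.png',im[::-1,::-1],(170,120,490,360),2.5)
C=cam('wrist',st)
for n in ((0,0,9),(175,-78,28)): print((np.array([639,399])-w2px(C,n2w(n))-[170,120])*2.5)
```

```text
[-45.05185896 -69.73942617 170.74110122] [ 1.3 -0.5  0.6]
[178.46750918 320.12947478]
[371.02957962  28.31733279]
```

View pics/w14.png

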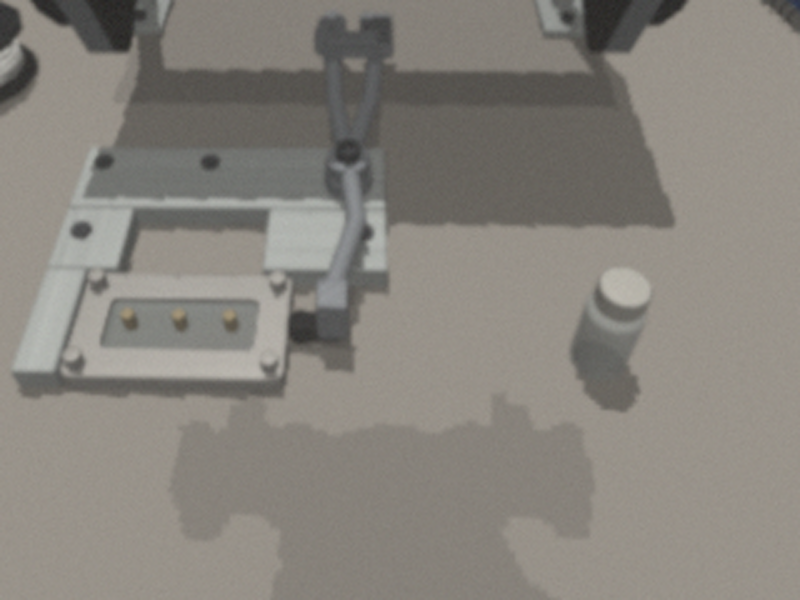

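The picture shows the holder at (178,325) flush with both stops, the jaw pressing its end at (300,325) and the handles latched at (350,35). The vial at (612,330) is still standing. I'm handing the job in.

```bash
python3 -c "
from station import manip
manip.read_camera('top');print(manip.sense()['dq'].round(3),manip.sense()['time']);print(manip.sign_off())"
```

```text
[-0.007  0.021 -0.085 -0.099  0.019 -0.002] 26.4
the job is handed in; nothing more can be done
None
```

The chip holder is clamped in the nest, and I handed the job in at 26.4 s. I did these steps in order:
1. **Release:** I pressed the thumb paddle with the shut fingers leaning in under the guard, and the clamp sprang fully open.
2. **Placing:** I gripped the largest holder (measured 84 × 49 mm), set it flat in front of the corner and slid it against the back stop, then the side stop. It sat about 1° off square, so I pushed its long side against the back stop once more with about 9 N.
3. **Clamping:** I squeezed the handles to about 40.5 mm over the outsides, roughly 0.02 rad past the second tooth going by the pictures. Then I let go and backed away.

**Last checks:** After letting go, the handles stayed latched. The final wrist picture shows the holder flush with both stops, with the jaw against its end. The gripper was clear, with wrist force near zero, and the vial was still standing.

**Disagreements and limits:**
- **Station position:** My estimates differed by 2–4 mm between pictures, so I relied on contact forces for seating.
- **Placing force:** The holder met the worktop with about 23 N when I set it down, so I eased up before sliding.
- **Latched tooth:** I judged this only from the pictures, because the joint angle could not be read.
- **Bystanders:** I did not look closely at the spool or tweezers at the end. The arm did not work near either of them.
- **Handing in:** The arm still had a slight residual motion, under 0.1 rad/s, well clear of everything.
- **Pictures:** I viewed 14 in all, over the budget of 10 and its allowance of one or two more.

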